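Pin the cover of the test jig

TASK

Pin down the cover of the grey test jig: from the plywood rack take the biggest locating pin, the one with the thick round knob and the wide round flange, and lower it through the large round hole in the jig's cover plate into the bore hidden underneath, until its flange rests flat on the plate. Lower it in rather than letting it fall in, and leave the other two pins in the rack.

Things in the scene. Friction and masses are not known exactly. Their poses are not given: they have to be found in the camera images.
- pin: The pin to use: steel shank 12 mm diameter, 60 mm long, tapered tip; round flange 46 mm wide, 5 mm thick; black knob 28 mm diameter (20 mm at its foot), top 42 mm above the flange's underside. 100 to 210 g. Origin: on the axis at the flange's underside; z up through the knob. Hangs upright by its flange in a fixed rack; at the start its x points level across the row of pins, its y along the row.
- jig_hole (a point): Centre of the large round hole, 32 mm in diameter, at the upper face of the cover plate (5 mm thick, 90 mm above the table) of a fixed box 160 mm (x) by 200 mm (y); hole 15 mm to -x, 50 mm to +y of its middle. Under the plate a funnel narrows over 20 mm to an 18 mm bore, deep enough for the whole shank. z up. The cover's 12 mm hole and rectangular window are not meant.
- small_pin: A pin to be left in the rack: shank 10 mm diameter, 45 mm long, flange 28 mm, black round knob 18 mm wide, top 25 mm above the flange's underside. Origin and axes as for the pin. The rack is a plywood deck 70 by 250 mm, 10 mm thick, top 80 mm above the table, with three 16 mm holes in a row 85 mm apart; the three pins hang there in any order.
- tee_pin: A pin to be left in the rack: shank 12 mm diameter, 60 mm long, flange 32 mm, T-shaped handle with a black crossbar 56 mm long (along its x, across the row of pins) and 12 mm thick, top 35 mm above the flange's underside. Origin and axes as for the pin.
There are look-alikes about, which are no part of the job. Leave any yellow look-alike of the pin alone.

How it is judged:
At the end, for the whole second after the job is handed in: The big pin stands in the jig's large hole, at rest: its axis within 12 mm of the hole's centre, the flange's underside within 6 mm of the plate's upper face, upright within 10 degrees (horizontal distance between pin and jig_hole below 0.012 m and z of pin in the frame of jig_hole between -0.006 and 0.006 m and angle between pin's own z axis and vertical below 0.17 rad and linear speed of pin below 0.03 m/s); the robot touches nothing.
It fails at once if the small pin or the T-handled pin is moved more than 30 mm from its place in the rack (distance of any of small_pin, tee_pin from where it was at the start of the episode above 0.03 m).
It fails at once if the big pin falls into the hole (faster than 0.8 m/s there, a free fall of more than about 35 mm) (linear speed of pin above 0.8 m/s and horizontal distance between pin and jig_hole below 0.02 m and z of pin in the frame of jig_hole below 0.06 m).
It also fails if it takes over 38 s, if anything falls off the work surface, if the arm or the gripper's body presses on something with over 40 N, if the wrist force passes 120 N, or if a joint passes its speed limit or range.

ROBOT

A 6-joint arm with a two-finger parallel gripper is mounted at the origin on the work surface. World frame = base frame: x ahead of the robot, y to its left, z up, the work surface at z = 0. Lengths are in m, angles in rad, forces in N, time in s.
With the tool pointing down it reaches from about 0.425 to 0.95 m from the base axis. Payload 3.5 kg.
Tool frame: the origin (TCP) lies midway between the tips of the shut fingers; the grasp point (between the pads) lies 19 mm behind it; z points along the fingers, y is the direction in which the jaws open and shut (so a half turn about z gives the same grasp; the last joint's range is limited). The gripper opens to 85 mm and grips with 20 to 120 N. Pads are 22 mm wide; open, the fingers measure 114 mm over their backs; the gripper's body (76 mm by 85 mm) begins 54 mm behind the grasp point. The pads swing forward as they close: fully open they stand 13 mm farther back than shut.
Start: joints at [-1.411, 0.286, 1.577, -0, 1.279, -0.15], TCP at [0.206, -0.643, 0.231] pointing down, gripper open.
Joint ranges: [-2.77, 2.77], [-0.9, 2.22], [0.21, 2.48], [-1.53, 4.67], [0.24, 2.81], [-2.84, 2.84]. Speed limits (rad/s): [2.79, 2.79, 3.14, 3.14, 3.14, 3.14].

INTERFACE

Orientations are given as a unit quaternion [x, y, z, w].
In Python, from plant import * gives the robot as it stands.
- The arm moves only by the shell command python3 -m jog 'ROWS' [FORCE]. ROWS is a JSON object of lists of equal length, an entry for each row: "travel": the shift along the world's x, y, z in mm, a list of three; "dr": the turn, a rotation vector about the world's x, y, z in degrees, a list of three; "jaw": the closure in counts, from 0 (fully open) to 255 (shut). In form: {"travel": [[x, y, z], ...], "dr": [[wx, wy, wz], ...], "jaw": [jaw, ...]}. A call has 1 to 5 rows; each row shifts and turns the commanded pose from where the row before left it; what a row does not reach is not made up. A row lasts 1/12 s, in which the tool goes at most 41.7 mm and 7.16 degrees, less where a joint would pass 70% of its speed; a pose out of reach is approached as far as the arm can. A call is refused whole if a number of a shift passes 41.7 or a number of a turn 7.16, either way. A call with a gripper value outside its range is refused whole. The fingers move at their own pace and stop on an object; FORCE is the grip in N (left out, the last holds). Time passes only in rows, so rows that do not move let the fingers close. It gives the time, the measured TCP pose, the force and the opening at its end, in the units of the state.
- get_state(): the state, without advancing time (a new reading comes with each control period).
- read_camera(name): name is "scene" or "top"; returns the picture (420x560x3 uint8, red, green, blue); there is no depth.
- camera_info(name): a dict with "K" (3x3 intrinsics, pixels), "k1" (the pictures are not rectified: a ray, as slopes to the right and down, at radius r is drawn at 1 + k1 r^2 times it, then the intrinsics apply), "R" (3x3) and "t" (3): a world point X has camera coordinates R X + t. Camera axes: x right, y down, z forward; pixel columns grow to the right and rows downward; lengths in m; the calibration is good to about 2 mm. A picture is of the moment at which its call begins. camera_info takes no time and is no camera call.
- sign_off(): hands the job in, once; it reports no verdict.
The state is a dict: "time": time; "qpos": joint angles; "dq": joint speeds; "joint_efforts": joint torques, N m; "eef_pos": TCP position; "tcp_rot": TCP orientation; "contact_force": force on the tool from outside, world axes, zero at the start; "wrist_torque": the same for the moment, N m; "opening": opening from 0.0 (shut) to 1.0 (fully open).
Only numpy, scipy, OpenCV 4.12 (cv2) and the standard library are available. Lean on these libraries where they do the work, as an engineer would, in place of code of your own. Each camera call takes 0.05 s, during which the arm holds its last target. There are 200 camera calls.

## Working session

There is one attempt and no reset: what is moved stays moved. The work goes in short steps, Python scripts to look and compute and a shell command to move; the robot and the scene stay as the last step left them, time stands still between calls to the robot, and variables do not carry over. Pictures are saved under pics/ and viewed, about 8 in all and at most 12, crops included, and the job is handed in when it is done.

```bash
mkdir -p pics; python3 - <<'E'
from plant import *
import cv2
print(get_state())
for n in ("scene","top"):
    im=read_camera(n); cv2.imwrite(f"pics/{n}0.png",im[:,:,::-1]); print(n,camera_info(n))
E
```

```text
{'time': 0.0, 'qpos': array([-1.41100424e+00,  2.87179583e-01,  1.57819128e+00, -1.79179511e-05,
        1.27859496e+00, -1.50024384e-01]), 'dq': array([ 2.70874685e-04, -3.52285331e-04,  7.59307678e-05, -5.15172631e-04,
       -1.28728620e-03,  1.40139751e-03]), 'joint_efforts': array([-6.42379496e-05, -4.05979300e+01, -2.92626107e+01, -1.56325918e-04,
        5.81531858e-03, -8.50330537e-06]), 'eef_pos': array([ 0.20569836, -0.64219866,  0.22993017]), 'tcp_rot': array([ 9.88024598e-01,  1.54291883e-01, -1.43711247e-05, -1.18652743e-03]), 'contact_force': array([ 0.14999033,  0.14360214, -0.00471546]), 'wrist_torque': array([ 0.01358824, -0.00931465, -0.00259383]), 'opening': 0.9996400444502217}
scene {'K': array([[430.76357706,   0.        , 275.19312111],
       [  0.        , 430.76357706, 214.18697621],
       [  0.        ,   0.        ,   1.        ]]), 'k1': -0.10573049661095694, 'R': array([[-0.33772706,  0.94120601,  0.00846654],
       [ 0.51085908,  0.19084844, -0.83821231],
       [-0.79054629, -0.27876177, -0.54527832]]), 't': array([ 0.17792279, -0.21832639,  1.54281819])}
top {'K': array([[456.91102553,   0.        , 275.69406794],
       [  0.        , 456.91102553, 207.06441995],
       [  0.        ,   0.        ,   1.        ]]), 'k1': 0.0448037181643457, 'R': array([[ 0.02787407, -0.99956883,  0.00922994],
       [-0.99630791, -0.02853083, -0.08097246],
       [ 0.08120088, -0.00693883, -0.9966736 ]]), 't': array([0.0081506 , 0.62099845, 0.90222717])}
```

View pics/top0.png

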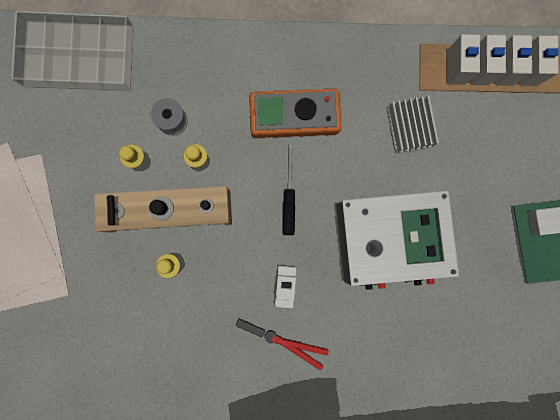

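View pics/scene0.png

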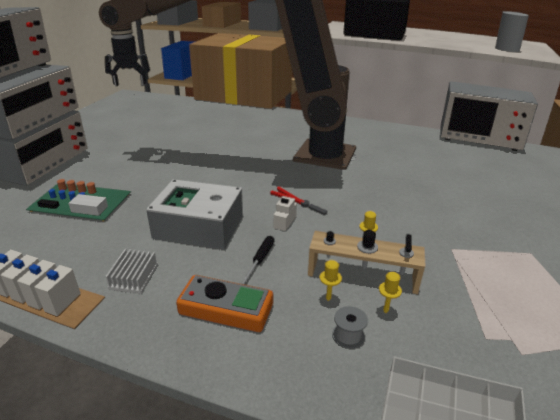

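The top view shows the rack at (95–230, 190–230). The T-pin is at (112,210), the big pin is in the middle at (159,208) and the small pin is at (206,205). The three yellow look-alikes are around the rack. The jig's large hole is at (374,248). The scene view agrees: big pin at (369,240), hole at (217,198).

```bash
cat > h.py <<'E'
import numpy as np, cv2
from plant import *
def ray(n,uv):
    c=camera_info(n); K=c["K"]; p=np.array([(uv[0]-K[0,2])/K[0,0],(uv[1]-K[1,2])/K[1,1]])
    q=p.copy()
    for _ in range(20): q=p/(1+c["k1"]*(q@q))
    return -c["R"].T@c["t"], c["R"].T@np.array([q[0],q[1],1])
def onz(n,uv,z):
    o,d=ray(n,uv); return o+d*(z-o[2])/d[2]
def proj(n,X):
    c=camera_info(n); x=c["R"]@np.array(X)+c["t"]; s=x[:2]/x[2]; s=s*(1+c["k1"]*(s@s)); return s*c["K"][0,0]+c["K"][:2,2]
def tri(a,b):
    (o,d),(p,e)=ray(*a),ray(*b); s=np.linalg.lstsq(np.c_[d,-e],p-o,rcond=None)[0]
    A,B=o+s[0]*d,p+s[1]*e; return (A+B)/2,np.linalg.norm(A-B)
def blobs(mask,box,amin=15):
    x0,y0,x1,y1=box; m=np.zeros(mask.shape,np.uint8); m[y0:y1,x0:x1]=mask[y0:y1,x0:x1]
    n,l,s,c=cv2.connectedComponentsWithStats(m)
    return [(c[i].round(1),s[i].tolist()) for i in range(1,n) if s[i,4]>=amin]
E
python3 - <<'E'
from h import *
t=cv2.imread("pics/top0.png"); s=cv2.imread("pics/scene0.png")
dark=lambda im,v:(im.max(2)<v).astype(np.uint8)
print("topknobs",blobs(dark(t,50),(90,180,235,235)))
print("tophole",blobs(dark(t,110),(355,225,395,270)))
print("sceneknobs",blobs(dark(s,50),(305,225,430,260),8))
print("scenehole",blobs((s[:,:,1]<150).astype(np.uint8),(205,190,229,206),8))
hs=cv2.cvtColor(t,cv2.COLOR_BGR2HSV)
y=cv2.inRange(hs,(22,120,90),(35,255,255))//255
for b in blobs(y,(90,120,240,300),60): print("yellow",b,onz("top",b[0],.09).round(3))
for n,im,o in(("top",t,(90,170,240,240)),("top",t,(330,180,465,295)),("scene",s,(295,215,435,295)),("scene",s,(145,170,250,245))):
    pass
a=cv2.resize(t[175:240,90:240],None,fx=5,fy=5,interpolation=cv2.INTER_CUBIC)
b=cv2.resize(s[170:290,140:430],None,fx=2.6,fy=2.6,interpolation=cv2.INTER_CUBIC)
W=max(a.shape[1],b.shape[1]); P=lambda i:cv2.copyMakeBorder(i,0,0,0,W-i.shape[1],cv2.BORDER_CONSTANT)
o=np.vstack([P(a),P(b)])[:600];print(o.shape);cv2.imwrite("pics/crop1.png",o)
# plate corners: bright mask
m=cv2.inRange(hs,(0,0,165),(179,40,255));m[:, :330]=0;m[:,470:]=0;m[:180]=0;m[300:]=0
c=max(cv2.findContours(m,0,2)[0],key=cv2.contourArea);r=cv2.minAreaRect(c);print(r)
bx=[onz("top",p,.09)[:2] for p in cv2.boxPoints(r)];print(np.round(bx,3),np.mean(bx,0))
E
```

```text
topknobs [(array([111.1, 210.1]), [107, 196, 11, 29, 212]), (array([158.2, 207.1]), [149, 200, 19, 15, 216]), (array([205. , 204.7]), [200, 201, 11, 9, 69])]
tophole [(array([374., 248.]), [366, 240, 17, 17, 220])]
sceneknobs [(array([368.4, 238.8]), [363, 230, 13, 18, 184]), (array([329.5, 236.4]), [327, 232, 6, 10, 55]), (array([408. , 243.2]), [405, 235, 6, 17, 84])]
scenehole [(array([215.5, 197.3]), [210, 194, 13, 7, 65])]
yellow (array([130.9, 155.3]), [119, 145, 25, 23, 402]) [0.706 0.302 0.09 ]
yellow (array([194.8, 155.3]), [184, 144, 23, 24, 389]) [0.709 0.182 0.09 ]
yellow (array([167.4, 265.4]), [156, 254, 24, 24, 416]) [0.501 0.224 0.09 ]
(600, 754, 3)
((400.3156433105469, 237.9713134765625), (85.46573638916016, 108.55235290527344), 84.80557250976562)
[[ 0.632 -0.1  ]
 [ 0.656 -0.303]
 [ 0.497 -0.316]
 [ 0.473 -0.116]] [ 0.56449452 -0.20869582]
```

View pics/crop1.png

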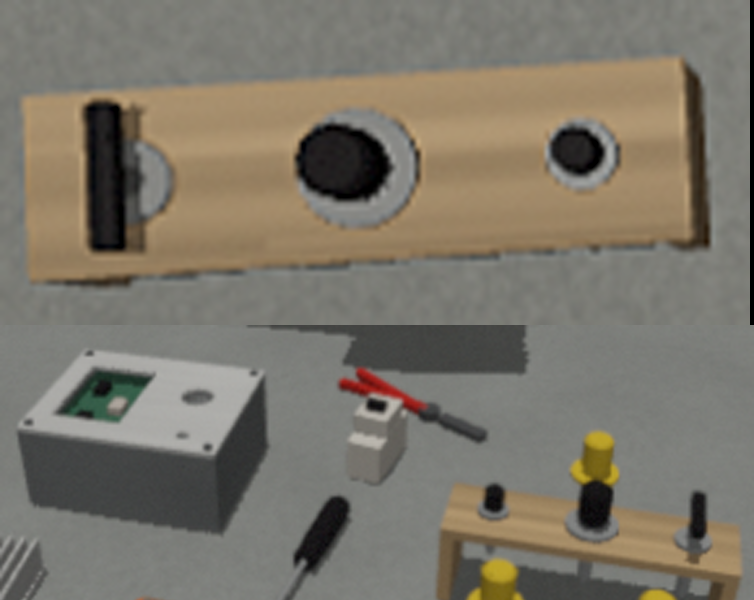

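```bash
python3 - <<'E'
from h import *
np.set_printoptions(precision=4,suppress=True)
print("flange",onz("top",(161.0,208.5),.085)); print("knobtop",onz("top",(157.7,207.2),.122))
print("tri knob",tri(("top",(158.2,207.1)),("scene",(368.4,237))))
print("small knobtop",onz("top",(205,204.7),.105),"tee top",onz("top",(110.5,210.1),.115))
print("hole top",onz("top",(374,248),.09),"scene",onz("scene",(215.8,197.2),.09),"box .5437 -.1608")
print("tri hole",tri(("top",(374,248)),("scene",(215.8,197.2))))
print("yellow tri",[tri(("top",a),("scene",b)) for a,b in(((131,155),(391,284)),((195,155),(331,272)))])
E
```

```text
flange [0.6067 0.2425 0.085 ]
knobtop [0.6063 0.2395 0.122 ]
tri knob (array([0.6075, 0.2436, 0.1056]), np.float64(0.001773631005567121))
small knobtop [0.6147 0.1571 0.105 ] tee top [0.5991 0.3258 0.115 ]
hole top [ 0.5436 -0.16    0.09  ] scene [ 0.5477 -0.1554  0.09  ] box .5437 -.1608
tri hole (array([ 0.5431, -0.1594,  0.0869]), np.float64(0.0027480089385241145))
yellow tri [(array([0.7087, 0.3093, 0.0744]), np.float64(0.004277451473416708)), (array([0.7126, 0.1866, 0.0737]), np.float64(0.003655651410213108))]
```

The measurements agree. The pin is at about (0.607, 0.241), which matches the midpoint of its neighbours. The hole is at (0.544, -0.160), and the box outline gives the same. The jaws will close along x, across the row, so they stay clear of the neighbouring pins. Moving above the pin now.

```bash

python3 -m jog '{"travel":[[16,35.4,0],[16,35.4,0],[16,35.4,0],[16,35.4,0],[16,35.4,0]],"dr":[[0,0,3.1],[0,0,3.1],[0,0,3.1],[0,0,3.1],[0,0,3.1]],"jaw":[70,70,70,70,70]}' 50
python3 -m jog '{"travel":[[16,35.4,0],[16,35.4,0],[16,35.4,0],[16,35.4,0],[16,35.4,0]],"dr":[[0,0,3.1],[0,0,3.1],[0,0,3.1],[0,0,3.1],[0,0,3.1]],"jaw":[70,70,70,70,70]}'
python3 -m jog '{"travel":[[16,35.4,0],[16,35.4,0],[16,35.4,0],[16,35.4,0],[16,35.4,0]],"dr":[[0,0,3.1],[0,0,3.1],[0,0,3.1],[0,0,3.1],[0,0,3.1]],"jaw":[70,70,70,70,70]}'
python3 -m jog '{"travel":[[16,35.4,0],[16,35.4,0],[16,35.4,0],[16,35.4,0],[16,35.4,0]],"dr":[[0,0,3.1],[0,0,3.1],[0,0,3.1],[0,0,3.1],[0,0,3.1]],"jaw":[70,70,70,70,70]}'
python3 -m jog '{"travel":[[16,35.4,0],[16,35.4,0],[16,35.4,0],[16,35.4,0],[16,35.4,0]],"dr":[[0,0,3.1],[0,0,3.1],[0,0,3.1],[0,0,3.1],[0,0,3.1]],"jaw":[70,70,70,70,70]}'
python3 -m jog '{"travel":[[0,0,-15],[0,0,0]],"dr":[[0,0,0],[0,0,0]],"jaw":[70,70]}'
python3 - <<'E'
from h import *
s=get_state();print(s["eef_pos"],s["tcp_rot"],s["qpos"].round(2),s["time"],s["opening"])
im=read_camera("scene")[:,:,::-1];t=read_camera("top")[:,:,::-1]
o=np.vstack([cv2.resize(im[120:300,270:470],(480,432)),]);o2=cv2.resize(t[120:280,80:240],(432,432))
o=np.hstack([o,o2])[:, :800];cv2.imwrite("pics/above.png",o)
E
```

```text
time: 0.52
eef_pos: [0.2861, -0.4638, 0.2305]
tcp_rot: [0.958, 0.287, 0.0, -0.001]
contact_force: [0.9, 0.2, -0.0]
opening: 0.724
time: 0.93
eef_pos: [0.366, -0.2868, 0.2309]
tcp_rot: [0.91, 0.414, 0.0, -0.0]
contact_force: [1.3, -1.0, -0.4]
opening: 0.727
time: 1.35
eef_pos: [0.4459, -0.1098, 0.2311]
tcp_rot: [0.846, 0.533, -0.0, -0.0]
contact_force: [0.6, -0.8, -0.7]
opening: 0.727
time: 1.77
eef_pos: [0.5259, 0.0672, 0.2309]
tcp_rot: [0.766, 0.642, -0.0, -0.0]
contact_force: [0.6, -0.6, -0.7]
opening: 0.723
time: 2.18
eef_pos: [0.6059, 0.2441, 0.2306]
tcp_rot: [0.673, 0.74, -0.0, -0.0]
contact_force: [0.7, -0.2, 0.5]
opening: 0.721
time: 2.35
eef_pos: [0.6044, 0.2438, 0.2125]
tcp_rot: [0.673, 0.74, -0.002, -0.002]
contact_force: [-0.8, -1.5, -1.4]
opening: 0.728
[0.60439887 0.24375355 0.21251581] [ 0.67286566  0.73975875 -0.00246757 -0.00164184] [ 0.23  0.25  1.65 -0.    1.24  0.13] 2.35 0.728299893431037
```

View pics/above.png

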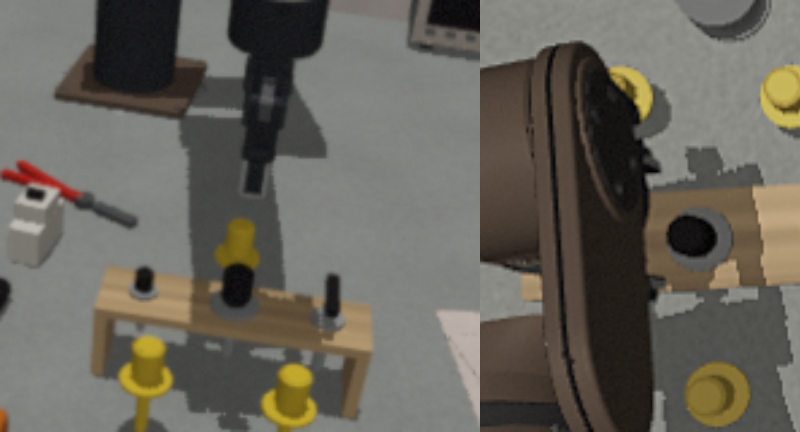

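The scene crop shows the open gripper above the big pin's knob at (238,285), clear of the neighbouring pins and the yellow ones. I'm correcting x/y by about 2 mm and descending in steps.

```bash

python3 -m jog '{"travel":[[2,-2.5,-18],[0,0,-18],[0,0,-18],[0,0,-14],[0,0,0]],"dr":[[0,0,0],[0,0,0],[0,0,0],[0,0,0],[0,0,0]],"jaw":[70,70,70,70,70]}'
python3 - <<'E'
from h import *
s=get_state();print(s["eef_pos"],s["tcp_rot"],s["contact_force"])
im=read_camera("scene")[:,:,::-1]
print("tcp px",proj("scene",s["eef_pos"]),"knobtop px",proj("scene",[.6067,.2412,.122]))
cv2.imwrite("pics/near.png",cv2.resize(im[160:280,310:430],(600,600),interpolation=cv2.INTER_CUBIC))
E
```

```text
time: 2.87
eef_pos: [0.6056, 0.238, 0.1448]
tcp_rot: [0.675, 0.738, -0.003, -0.002]
contact_force: [-0.4, 0.5, -1.2]
opening: 0.721
[0.60563473 0.23800352 0.14483119] [ 0.67457974  0.73819491 -0.00268509 -0.00180259] [-0.36353144  0.48158544 -1.24809137]
tcp px [367.85835265 221.2275708 ] knobtop px [367.91006459 230.50204584]
```

View pics/near.png

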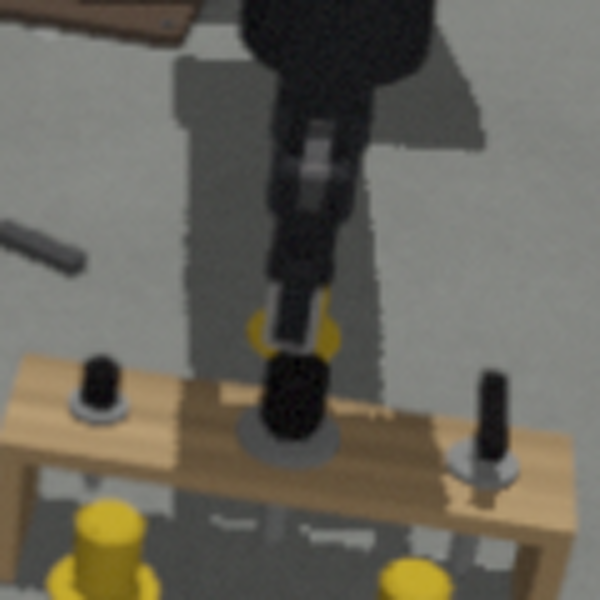

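The fingers at crop (295,320) are above the knob at (294,390). The wrist is offset to the right, so I'll compare that with where the model projects those points.

```bash
python3 - <<'E'
from h import *
from scipy.spatial.transform import Rotation as R
s=get_state();r=R.from_quat(s["tcp_rot"]).as_matrix();p=s["eef_pos"];print(s["eef_pos"],r.round(3),s["time"])
f=lambda v:((proj("scene",p+r@np.array(v))-[310,160])*5).round(0)
for b in(-.008,-.019,-.03): print(b,[f([0,y,b]) for y in(-.031,-.04,.031,.04)])
print("body",f([0,0,-.073]),f([0,0,-.15]))
E
```

```text
[0.60659606 0.23844702 0.14670987] [[-0.09   0.996 -0.004]
 [ 0.996  0.09  -0.001]
 [-0.001 -0.004 -1.   ]] 2.9167
-0.008 [array([298., 250.]), array([300., 240.]), array([287., 328.]), array([286., 341.])]
-0.019 [array([301., 229.]), array([303., 219.]), array([291., 306.]), array([289., 318.])]
-0.03 [array([305., 208.]), array([306., 197.]), array([294., 284.]), array([292., 296.])]
body [313. 156.] [338. -14.]
```

The model predicts the fingers and the knob with the same offset of about 1 px, so they are consistent. I'll shift y by +3 mm, descend about 57 mm and close.

```bash

python3 -m jog '{"travel":[[0,3,-14],[0,0,-14],[0,0,-14],[0,0,-10],[0,0,-5]],"dr":[[0,0,0],[0,0,0],[0,0,0],[0,0,0],[0,0,0]],"jaw":[70,70,70,70,70]}'
python3 -m jog '{"travel":[[0,0,0],[0,0,0],[0,0,0],[0,0,0],[0,0,0]],"dr":[[0,0,0],[0,0,0],[0,0,0],[0,0,0],[0,0,0]],"jaw":[70,200,255,255,255]}' 60
python3 -m jog '{"travel":[[0,0,0],[0,0,0],[0,0,0],[0,0,0],[0,0,0]],"dr":[[0,0,0],[0,0,0],[0,0,0],[0,0,0],[0,0,0]],"jaw":[255,255,255,255,255]}'
```

```text
time: 3.33
eef_pos: [0.6063, 0.2424, 0.0883]
tcp_rot: [0.674, 0.739, -0.002, -0.001]
contact_force: [-0.1, 0.2, -0.4]
opening: 0.727
time: 3.75
eef_pos: [0.6087, 0.2429, 0.0927]
tcp_rot: [0.674, 0.739, 0.001, 0.001]
contact_force: [-0.6, 0.3, 1.0]
opening: 0.306
time: 4.17
eef_pos: [0.6087, 0.2429, 0.0926]
tcp_rot: [0.674, 0.739, 0.001, 0.001]
contact_force: [0.7, -0.1, 6.1]
opening: 0.306
```

Gripped, with an opening of about 26 mm on the 28 mm knob. Lifting slightly and checking.

```bash

python3 -m jog '{"travel":[[0,0,5],[0,0,10],[0,0,15],[0,0,20],[0,0,20]],"dr":[[0,0,0],[0,0,0],[0,0,0],[0,0,0],[0,0,0]],"jaw":[255,255,255,255,255]}'
python3 -m jog '{"travel":[[0,0,15],[0,0,10],[0,0,5],[0,0,0],[0,0,0]],"dr":[[0,0,0],[0,0,0],[0,0,0],[0,0,0],[0,0,0]],"jaw":[255,255,255,255,255]}'
python3 - <<'E'
from h import *
s=get_state();print(s["eef_pos"],s["contact_force"],s["opening"])
im=read_camera("scene")[:,:,::-1]
cv2.imwrite("pics/lift.png",cv2.resize(im[140:260,310:430],(600,600),interpolation=cv2.INTER_CUBIC))
E
```

```text
time: 4.58
eef_pos: [0.607, 0.2425, 0.162]
tcp_rot: [0.674, 0.739, -0.001, -0.001]
contact_force: [0.8, 0.0, -1.2]
opening: 0.307
time: 5.0
eef_pos: [0.6073, 0.2425, 0.1908]
tcp_rot: [0.674, 0.739, -0.0, -0.0]
contact_force: [0.1, -0.2, -1.7]
opening: 0.309
[0.60734388 0.24254485 0.19081014] [ 0.12090311 -0.19066136 -1.71283741] 0.3092609484776352
```

View pics/lift.png

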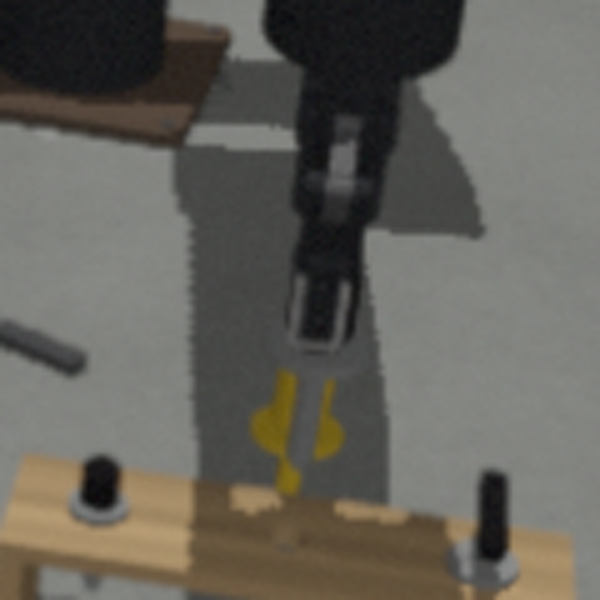

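The pin hangs upright in the jaws and weighs about 175 g. The small pin and T-pin are still in the rack at crop (100,480) and (493,520). Carrying it to above the hole.

```bash

python3 -m jog '{"travel":[[-4.5,-10,5],[-4.5,-20,5],[-4.5,-30,5],[-4.5,-35,0],[-4.5,-35,0]],"dr":[[0,0,0],[0,0,0],[0,0,0],[0,0,0],[0,0,0]],"jaw":[255,255,255,255,255]}'
python3 -m jog '{"travel":[[-4.5,-35,0],[-4.5,-35,0],[-4.5,-35,0],[-4.5,-35,0],[-4.5,-35,0]],"dr":[[0,0,0],[0,0,0],[0,0,0],[0,0,0],[0,0,0]],"jaw":[255,255,255,255,255]}'
python3 -m jog '{"travel":[[-4.5,-35,0],[-4.5,-30,0],[-4.5,-20,0],[-4.5,-12,0],[0,0,0]],"dr":[[0,0,0],[0,0,0],[0,0,0],[0,0,0],[0,0,0]],"jaw":[255,255,255,255,255]}'
python3 -m jog '{"travel":[[0,0,0],[0,0,0]],"dr":[[0,0,0],[0,0,0]],"jaw":[255,255]}'
python3 - <<'E'
from h import *
s=get_state();print(s["eef_pos"],s["tcp_rot"],s["contact_force"],s["opening"])
p=s["eef_pos"];im=read_camera("scene")[:,:,::-1]
f=lambda X:(proj("scene",X)-[150,110])*5
print("tip pred",f([p[0],p[1],p[2]-.0726]),"flange",f([p[0],p[1],p[2]-.0126]),"hole",f([.5437,-.16,.09]))
cv2.imwrite("pics/overhole.png",cv2.resize(im[110:230,150:290],(700,600),interpolation=cv2.INTER_CUBIC))
E
```

```text
time: 5.47
eef_pos: [0.5843, 0.1112, 0.206]
tcp_rot: [0.673, 0.739, -0.001, -0.0]
contact_force: [0.6, -1.1, -1.2]
opening: 0.306
time: 5.88
eef_pos: [0.5613, -0.0642, 0.2056]
tcp_rot: [0.674, 0.739, -0.001, -0.001]
contact_force: [0.5, 0.1, -0.7]
opening: 0.303
time: 6.3
eef_pos: [0.5434, -0.1615, 0.2057]
tcp_rot: [0.675, 0.738, -0.001, -0.001]
contact_force: [0.1, 0.3, -1.3]
opening: 0.305
time: 6.47
eef_pos: [0.5446, -0.1583, 0.206]
tcp_rot: [0.674, 0.739, 0.0, -0.001]
contact_force: [0.3, 0.1, -1.5]
opening: 0.308
[ 0.54459803 -0.15831883  0.20599693] [ 6.73726488e-01  7.38980590e-01  1.37806189e-04 -5.36410727e-04] [ 0.3477446   0.12551546 -1.45255253] 0.3079728436673931
tip pred [320.95945805 358.12229169] flange [312.8772521  250.59122169] hole [324.46182989 430.70076723]
```

View pics/overhole.png

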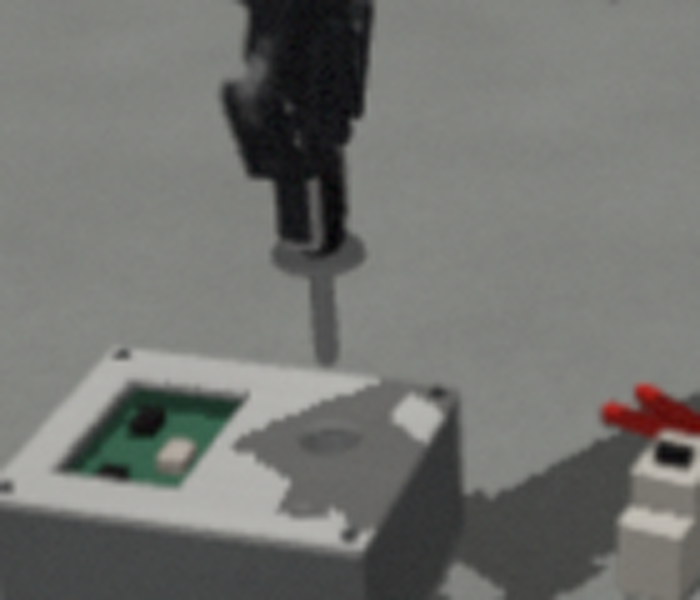

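The pin tip is at crop (327,360) and the hole at (331,440). Both sit about 6 px right of the prediction, and x differs by a few mm at most, which is within the funnel's ±10 mm. Lowering in stages and watching the force.

```bash

python3 -m jog '{"travel":[[1,-1,-10],[0,0,-12],[0,0,-12],[0,0,-10],[0,0,-4]],"dr":[[0,0,0],[0,0,0],[0,0,0],[0,0,0],[0,0,0]],"jaw":[255,255,255,255,255]}'
python3 -m jog '{"travel":[[0,0,-4],[0,0,-4],[0,0,-4],[0,0,-4],[0,0,0]],"dr":[[0,0,0],[0,0,0],[0,0,0],[0,0,0],[0,0,0]],"jaw":[255,255,255,255,255]}'
python3 - <<'E'
from h import *
im=read_camera("scene")[:,:,::-1]
cv2.imwrite("pics/enter.png",cv2.resize(im[130:230,150:290],(700,500),interpolation=cv2.INTER_CUBIC))
E
```

```text
time: 6.93
eef_pos: [0.5443, -0.1592, 0.1548]
tcp_rot: [0.674, 0.739, -0.001, -0.003]
contact_force: [0.3, -0.4, -1.5]
opening: 0.308
time: 7.35
eef_pos: [0.5455, -0.1602, 0.1416]
tcp_rot: [0.674, 0.739, -0.0, -0.001]
contact_force: [-0.7, 0.6, -1.3]
opening: 0.31
```

View pics/enter.png

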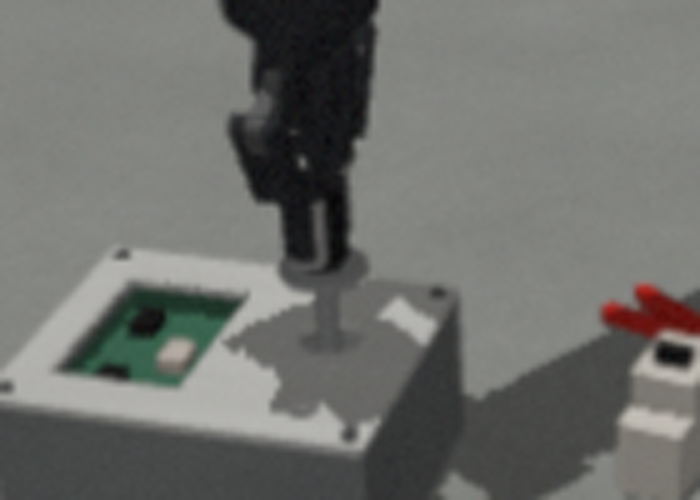

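The shank at crop (328,330) has entered the hole at (331,342) with no contact force. About 39 mm remain, and I'll go on slowly.

```bash

python3 -m jog '{"travel":[[0,0,-4],[0,0,-4],[0,0,-4],[0,0,-3],[0,0,0]],"dr":[[0,0,0],[0,0,0],[0,0,0],[0,0,0],[0,0,0]],"jaw":[255,255,255,255,255]}'
python3 -m jog '{"travel":[[0,0,-4],[0,0,-4],[0,0,-4],[0,0,-2],[0,0,0]],"dr":[[0,0,0],[0,0,0],[0,0,0],[0,0,0],[0,0,0]],"jaw":[255,255,255,255,255]}'
```

```text
time: 7.82
eef_pos: [0.5452, -0.1601, 0.1262]
tcp_rot: [0.674, 0.739, -0.0, -0.001]
contact_force: [0.7, -0.0, -1.5]
opening: 0.306
time: 8.23
eef_pos: [0.5453, -0.1601, 0.1124]
tcp_rot: [0.674, 0.739, -0.0, -0.001]
contact_force: [-0.4, -0.5, -1.6]
opening: 0.309
```

```bash

python3 -m jog '{"travel":[[0,0,-3],[0,0,-2.5],[0,0,-2],[0,0,0],[0,0,0]],"dr":[[0,0,0],[0,0,0],[0,0,0],[0,0,0],[0,0,0]],"jaw":[255,255,255,255,255]}'
python3 -m jog '{"travel":[[0,0,-1],[0,0,-1],[0,0,0],[0,0,0]],"dr":[[0,0,0],[0,0,0],[0,0,0],[0,0,0]],"jaw":[255,255,255,255]}'
```

```text
time: 8.65
eef_pos: [0.5457, -0.1603, 0.1057]
tcp_rot: [0.674, 0.739, -0.0, -0.0]
contact_force: [-0.7, -0.2, -1.8]
opening: 0.306
time: 8.98
eef_pos: [0.5458, -0.1603, 0.1038]
tcp_rot: [0.674, 0.739, -0.0, -0.0]
contact_force: [-1.2, -0.0, -1.0]
opening: 0.307
```

```bash

python3 -m jog '{"travel":[[0,0,-1],[0,0,-0.5],[0,0,0],[0,0,0]],"dr":[[0,0,0],[0,0,0],[0,0,0],[0,0,0]],"jaw":[255,255,255,255]}'
python3 -m jog '{"travel":[[0,0,-1],[0,0,0],[0,0,0]],"dr":[[0,0,0],[0,0,0],[0,0,0]],"jaw":[255,255,255]}'
```

```text
time: 9.32
eef_pos: [0.5459, -0.1604, 0.1026]
tcp_rot: [0.674, 0.739, 0.0, 0.0]
contact_force: [-0.4, 0.9, 0.9]
opening: 0.305
time: 9.57
eef_pos: [0.546, -0.1604, 0.1026]
tcp_rot: [0.674, 0.739, -0.0, -0.0]
contact_force: [-3.0, 0.2, 4.2]
opening: 0.305
```

The flange is seated at TCP z = 0.1026, as predicted, with the force now pointing up. Releasing and retreating.

```bash

python3 -m jog '{"travel":[[0,0,0],[0,0,0],[0,0,0],[0,0,0],[0,0,0]],"dr":[[0,0,0],[0,0,0],[0,0,0],[0,0,0],[0,0,0]],"jaw":[140,100,60,60,60]}'
python3 -m jog '{"travel":[[0,0,8],[0,0,12],[0,0,20],[0,0,25],[0,0,30]],"dr":[[0,0,0],[0,0,0],[0,0,0],[0,0,0],[0,0,0]],"jaw":[60,60,60,60,60]}'
python3 -m jog '{"travel":[[0,-20,25],[0,-35,15],[0,-35,0],[0,-35,0],[0,-35,0]],"dr":[[0,0,0],[0,0,0],[0,0,0],[0,0,0],[0,0,0]],"jaw":[60,60,60,60,60]}'
python3 -m jog '{"travel":[[0,-20,0],[0,0,0],[0,0,0],[0,0,0]],"dr":[[0,0,0],[0,0,0],[0,0,0],[0,0,0]],"jaw":[60,60,60,60]}'
python3 - <<'E'
from h import *
s=get_state();print(s["time"],s["eef_pos"],s["contact_force"])
im=read_camera("scene")[:,:,::-1];t=read_camera("top")[:,:,::-1]
cv2.imwrite("pics/topend.png",t)
print("knobs top",blobs((t.max(2)<50).astype(np.uint8),(350,220,396,275)),"rack",blobs((t.max(2)<50).astype(np.uint8),(90,180,235,235)))
print("expected knob top",proj("top",[.5437,-.16,.132]))
o=np.hstack([cv2.resize(im[150:250,150:250],(400,400)),cv2.resize(t[190:290,330:430],(400,400))])
cv2.imwrite("pics/end.png",o)
E
```

```text
time: 9.98
eef_pos: [0.5458, -0.1603, 0.1011]
tcp_rot: [0.674, 0.739, -0.0, -0.0]
contact_force: [0.5, -0.2, -0.8]
opening: 0.763
time: 10.4
eef_pos: [0.5451, -0.16, 0.1971]
tcp_rot: [0.674, 0.739, -0.0, -0.001]
contact_force: [0.4, -0.3, -0.1]
opening: 0.765
time: 10.82
eef_pos: [0.5462, -0.322, 0.239]
tcp_rot: [0.674, 0.739, 0.0, 0.002]
contact_force: [-0.0, -1.0, -0.7]
opening: 0.766
time: 11.15
eef_pos: [0.5459, -0.3398, 0.237]
tcp_rot: [0.674, 0.739, 0.0, 0.0]
contact_force: [-0.3, -0.4, 0.1]
opening: 0.769
11.15 [ 0.54588249 -0.33978302  0.23704884] [-0.30073292 -0.44699349  0.13566969]
knobs top [(array([376.8, 246.6]), [368, 240, 18, 14, 212])] rack [(array([111.1, 210. ]), [107, 196, 11, 29, 209]), (array([205.1, 204.7]), [201, 201, 10, 9, 68])]
expected knob top [379.26104372 248.15453039]
```

View pics/end.png

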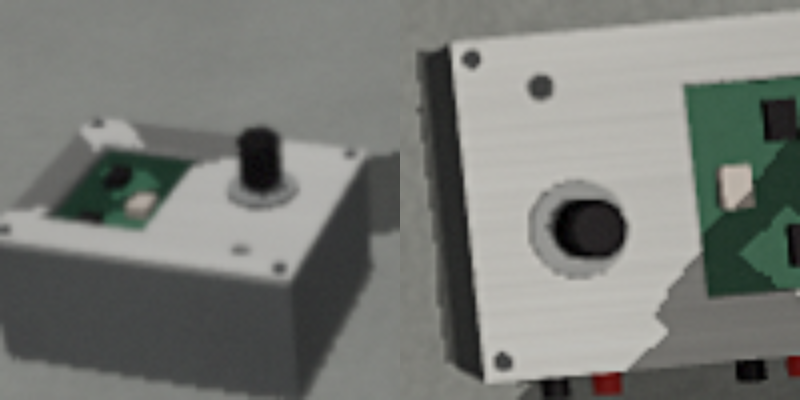

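The end picture shows the big pin upright, its flange flat on the plate and centred at about (374.5,247), against the hole at (374,248). The two other pins have not moved.

```bash
python3 -c "from plant import *; print(sign_off())"
```

```text
the job is handed in; nothing more can be done
None
```

The big pin is seated in the jig's large hole, and I handed the job in at about 11 s of the 38 s allowed. I gripped its knob across the row, lifted it out (about 175 g) and lowered it in small steps until the flange met the plate. I then opened the jaws and moved clear.

Last checks, from the final pictures and readings:
- **Position:** the flange centre is at (374.5, 247) in the top picture, against (374, 248) for the hole. That is a difference of about 2 mm, and the limit is 12 mm.
- **Seating:** the flange touched at the tool height I had predicted (0.1026 m). The pin looks upright and flat on the plate.
- **Other pins:** the small pin and the T-pin moved less than 0.2 px in the top picture. The yellow pins were left alone.
- **Robot:** it is clear of everything, with a contact force of about 0.

- **Disagreements:** the scene camera alone put the hole about 4 to 6 mm from where the top camera put it, so I relied on the top view and the box outline. The seated knob also showed about 3 px (about 5 mm) from its predicted spot in the top picture, while the flange itself was centred. I put that down to the dark knob side being counted in with its top, and did not check it further.

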